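# Ready the spice station: marker away, red-lidded jar to the front

## Robot

A 7-joint arm with a two-finger parallel gripper is mounted at the origin on a cart in front of the work surface, level with it; the furniture and walls round the work are solid. World frame = base frame: x ahead of the robot, y to its left, z up, the work surface at z = 0. Lengths are in m, angles in degrees, forces in N, time in s.
With the tool pointing down it reaches from about 0.35 to 0.775 m from the base axis. Payload 3.1 kg.
Tool frame: the origin (TCP) lies on the centre line of the jaws, within the pads' length; the fingertips stand 17 mm ahead of it and the grasp point (between the pads) lies 2 mm behind it (robot.tip_reach is the distance from the TCP to the fingertips, in m); z points along the fingers, y is the direction in which the jaws open and shut (so a half turn about z gives the same grasp; the last joint's range is limited). The gripper opens to 85 mm and grips with 20 to 120 N. Pads are 22 mm wide; open, the fingers measure 114 mm over their backs; the gripper's body (76 mm by 85 mm) begins 54 mm behind the grasp point. The pads swing forward as they close: fully open they stand 13 mm farther back than shut.
Start: joints at [-65.644, 17.813, 0.802, 86.603, -0.252, 75.585, -1.558], TCP at [0.247, 0.491, 0.248] pointing down, gripper open.
Joint ranges: [-154.91, 154.91], [-16.99, 109.72], [-72.82, 74.43], [7.12, 147.25], [-82.49, 262.49], [11.32, 116.49], [-174.64, 174.64]. Speed limits (degrees/s): [159.86, 159.86, 180, 180, 180, 180, 180].

## Interface

Orientations are given as [roll, pitch, yaw] about the fixed x, y, z axes, in that order (R = Rz(yaw) Ry(pitch) Rx(roll)).
In Python, from station import robot, fingers, vision, workorder, recognise gives the robot as it stands. Calls block until the motion is done:
- robot.move_to(position, orientation): joint-space move of the TCP to a pose.
- robot.line_to(position, orientation=None, velocity=0.15, f_stop=None): straight line of the TCP; orientation=None keeps the orientation; velocity is the mean speed in m/s. With f_stop (N) it stops when the force on the tool has changed by that much, and returns True; else False.
- robot.move_j(angles): joint-space move.
- fingers.gripper_to(opening, force=None): opening from 0.0 (shut) to 1.0 (fully open); force is the grip in N (None keeps the last); returns when the fingers have stopped.
- robot.pause(seconds).
- robot.inverse_kinematics(position, orientation): joint angles nearest the present ones, or None.
- vision.grab_frame(name): name is "scene" or "top" or "wrist"; returns the picture (384x512x3 uint8, red, green, blue); there is no depth.
- vision.calibration(name): a dict with "mtx" (3x3 intrinsics, pixels), "extrinsics" (4x4, takes a point from world to camera coordinates); the wrist camera has in their place "T_tool_cam" (4x4, takes a point from camera to tool coordinates, whose origin is the TCP and whose axes are the flange's). Camera axes: x right, y up, looking along -z (the intrinsics and any distortion apply to the point x, -y, -z); pixel columns grow to the right and rows downward; lengths in m; the calibration is good to about 2 mm. A picture is of the moment at which its call begins: read the wrist's pose just before it. calibration takes no time and is no camera call.
A pose or a line that the arm cannot do raises robot.PlanningError and nothing moves.
- workorder.close_job(): hands the job in, once; it reports no verdict.
Trained networks look in the newest picture that a camera, given by its name, has taken for a name from the list of things; names that differ only in an ending like _2 or _b are one class to them, and where a whole thing is asked for, a point or a joint stands for the part that bears it (a point fixed in the world has none). Each returns a list of dicts, best first, with "p" (0 to 1); they miss things now and then, are a little off and sometimes report something else, mostly with a low value. They report only what shows in the picture. A call takes as long as a camera call. They do not tell look-alikes from the thing itself.
- recognise(label, camera): "rect" ([centre column, centre row, width, height] in pixels, round what is visible of it).
Readings, each from a call of its own:
- robot.current_time_s(): time.
- robot.current_joint_positions(): joint angles.
- robot.current_dq(): joint speeds.
- robot.current_joint_torque(): joint torques, N m.
- robot.current_tool_pos(): TCP position.
- robot.current_eef_rot(): TCP orientation.
- robot.current_contact_force(): force on the tool from outside, world axes, zero at the start.
- robot.current_torque(): the same for the moment, N m.
- robot.current_finger_gap(): opening from 0.0 (shut) to 1.0 (fully open).
Only numpy, scipy, OpenCV 4.12 (cv2) and the standard library are available. Lean on these libraries where they do the work, as an engineer would, in place of code of your own. Each camera call takes 0.05 s, during which the arm holds its last target.

## Task

Get the spice station ready for service: lay the marker pen in the open drawer of the small drawer unit, let go of it and push the drawer fully shut. Then turn the spice carousel until the jar with the red lid stands squarely at the blue front pointer on its base, and finish while still gripping the black grip bar on top, holding the turntable still there. Leave the scissors and the kitchen timer where they are.

Things in the scene. Friction and masses are not known exactly. Their poses are not given: they have to be found in the camera images.
- marker_pen: Marker pen, red cap and white barrel, 135 mm long along its y axis, about 16 mm thick, 20 g, lying loose on the worktop to the left of the drawer unit. Origin at the middle of its length, on the underside.
- drawer_unit: Small fixed grey drawer unit, 195 mm wide (y), 200 mm deep, 75 mm high. Origin at the middle of the lower edge of its front, on the worktop; its x axis points back into the unit, away from the drawer's opening, y to the left as seen from the robot.
- drawer (a joint): How far the white drawer is pulled out of the unit, m: 0 fully shut, 0.12 fully out; starts at 0.09 to 0.11. It slides with about 1.2 N of friction and stays where left; it stops against the unit when shut.
- drawer_floor (a point): Middle of the drawer's inner floor (moves with the drawer; axes as the drawer unit's), 12 mm above the worktop. The inside is 172 mm long (x) by 170 mm wide (y), walls 4 mm thick and rising 42 mm above the floor; the inside of the front end lies at x = -86 mm from here. Only the part pulled out in front of the unit's front is open from above: this point itself lies 92 mm behind the unit's front when the drawer is shut.
- drawer_front (a point): Middle of the outer face of the drawer's front panel (moves with the drawer), 40 mm above the worktop; the panel is 195 mm wide, 10 mm thick, its lower and top edges 14 and 74 mm above the worktop. A steel finger lip 80 mm wide (y) sticks out 11 mm from it at 54 to 62 mm height.
- carousel_base: Fixed round grey base of the spice carousel, 244 mm across, 12 mm high; origin at its centre on the worktop, on the turning axis. A blue pointer block (22 x 22 mm, top 24 mm above the worktop) sits on its rim on its own -x side, which is its front.
- front_mark (a point): Fixed point where the red-lidded jar has to stand: 72 mm from the turning axis towards the blue pointer, 26 mm above the worktop.
- red_jar_spot (a point): Middle of the underside of the jar with the red lid (moves with the turntable), 72 mm from the axis, 26 mm above the worktop. The jar is 56 mm across and 85 mm tall; jars of the same size with a white lid (opposite), a steel and a black lid (at the quarter turns) stand round it. All are fixed in their places on the turntable.
- carousel (a joint): Turning angle of the white turntable, rad, growing counter-clockwise seen from above. 0 (or 6.283, a full turn) when the red-lidded jar is exactly at the blue pointer; starts at 1.0 to 5.28. It turns freely both ways with no stop within two turns either way, with about 0.06 N m of friction, and stays where left.
- grip_bar: Black grip bar on the post in the middle of the carousel, fixed to the turntable and turning with it: 60 mm long (its x axis, in line with the red-lidded jar), 16 mm thick (y), 40 mm high. Origin at the bar's centre, 148 mm above the worktop, on the turning axis. The jars' lids end 111 mm above the worktop.
- scissors: Scissors with blue handles, 87 x 199 x 9 mm, lying near the front edge; to be left alone. Origin at the middle of the underside.
- timer: Red and white kitchen timer, 62 mm across, 58 mm high, near the front edge; to be left alone. Origin at the middle of the underside.
Mind the look-alikes: they are no part of the job. There is more than one size of the marker_pen; the job needs the larger.

How it is judged (in metres and radians):
On the way, in this order (a step that is already met when the one before it is completed fails the run):
1. the pen lies in the open drawer and is let go (x of marker_pen in the frame of drawer_floor between -0.086 and 0.086 m and y of marker_pen in the frame of drawer_floor between -0.085 and 0.085 m and z of marker_pen in the frame of drawer_floor between -0.01 and 0.03 m and angle between marker_pen's own y axis and vertical above 1.3 rad and value of joint drawer above 0.05 m and contact force between the fingers and marker_pen below 0.1 N), for 0.2 s.
2. the drawer is fully shut with the pen in it (x of marker_pen in the frame of drawer_floor between -0.086 and 0.086 m and y of marker_pen in the frame of drawer_floor between -0.085 and 0.085 m and z of marker_pen in the frame of drawer_floor between -0.01 and 0.03 m and angle between marker_pen's own y axis and vertical above 1.3 rad and value of joint drawer below 0.006 m), for 0.2 s.
3. the red-lidded jar stands at the blue pointer, the turntable held still by its grip bar (horizontal distance between red_jar_spot and front_mark below 0.01 m and velocity of joint carousel between -0.08 and 0.08 rad/s and contact force between the fingers and grip_bar above 1.5 N), for 0.2 s.
At the end, for the whole second after the job is handed in: The pen lies flat inside the shut drawer (within 6 mm of fully home); the red-lidded jar stands within 10 mm (about 8 degrees) of the front mark, the turntable is at rest (under 0.08 rad/s) and the fingers still grip the grip bar (over 1.5 N) (all of step 2 and all of step 3); the arm keeps its last pose, push and grip.
It fails at once if scissors shoved more than 30 mm (distance of scissors from where it was at the start of the episode above 0.03 m).
It fails at once if timer shoved more than 30 mm (distance of timer from where it was at the start of the episode above 0.03 m).
It also fails if it takes over 64 s, if anything falls off the work surface, if the arm or the gripper's body presses on something with over 40 N, if the wrist force passes 120 N, or if a joint passes its speed limit or range.

## Working session

There is one attempt and no reset: what is moved stays moved. The work goes in short steps, each a Python script; the robot and the scene stay as the last script left them, time stands still between calls to the robot, and variables do not carry over. Pictures are saved under pics/ and viewed, and the job is handed in when it is done.

```bash
ls; mkdir -p pics; python3 - <<'E'
from station import robot, fingers, vision, workorder, recognise
import cv2,numpy as np
print(robot.current_time_s())
for n in ["scene","top"]:
    im=vision.grab_frame(n); cv2.imwrite(f"pics/{n}0.png",im[:,:,::-1])
    c=vision.calibration(n); print(n,c)
    for l in ["marker_pen","drawer_unit","drawer","carousel_base","red_jar_spot","grip_bar","scissors","timer"]:
        print(l,[(np.round(d["rect"]).tolist(),round(d["p"],2)) for d in recognise(l,n)])
print(vision.calibration("wrist"))
E
```

```text
pics
0.0
scene {'mtx': array([[428.80137481,   0.        , 252.60705937],
       [  0.        , 428.80137481, 191.39447678],
       [  0.        ,   0.        ,   1.        ]]), 'extrinsics': array([[-0.61317993, -0.78987181,  0.01062486,  0.47384914],
       [ 0.39839919, -0.29760828,  0.86758711, -0.23511645],
       [-0.68212056,  0.53621995,  0.49717172, -1.0095434 ],
       [ 0.        ,  0.        ,  0.        ,  1.        ]])}
marker_pen [([341.0, 172.0, 66.0, 54.0], 0.72), ([192.0, 253.0, 50.0, 11.0], 0.64), ([171.0, 295.0, 29.0, 24.0], 0.64)]
drawer_unit [([248.0, 196.0, 115.0, 72.0], 0.89)]
drawer [([267.0, 209.0, 76.0, 51.0], 0.67)]
carousel_base [([342.0, 175.0, 72.0, 74.0], 0.63), ([344.0, 170.0, 72.0, 60.0], 0.33)]
red_jar_spot [([344.0, 169.0, 73.0, 60.0], 0.86)]
grip_bar []
scissors [([303.0, 240.0, 44.0, 30.0], 0.81)]
timer [([260.0, 259.0, 21.0, 28.0], 0.98)]
top {'mtx': array([[426.07780773,   0.        , 248.80626109],
       [  0.        , 426.07780773, 191.56173119],
       [  0.        ,   0.        ,   1.        ]]), 'extrinsics': array([[-0.02405406, -0.99969
[... 554 characters left out ...]
62.0, 242.0, 31.0, 23.0], 0.8), ([181.0, 203.0, 33.0, 11.0], 0.31)]
timer [([216.0, 241.0, 20.0, 15.0], 0.72), ([257.0, 195.0, 58.0, 37.0], 0.65), ([348.0, 196.0, 60.0, 67.0], 0.6)]
{'mtx': array([[271.30194873,   0.        , 257.14393284],
       [  0.        , 271.30194873, 192.20172403],
       [  0.        ,   0.        ,   1.        ]]), 'T_tool_cam': array([[-1.22753803e-03,  9.65743350e-01,  2.59496195e-01,
         6.66244208e-02],
       [ 9.99999126e-01,  1.31313005e-03, -1.56494217e-04,
        -1.54501767e-04],
       [-4.91885500e-04,  2.59495776e-01, -9.65744117e-01,
        -1.25334504e-01],
       [ 0.00000000e+00,  0.00000000e+00,  0.00000000e+00,
         1.00000000e+00]])}
```

```bash
python3 - <<'E'
import cv2
a=cv2.imread("pics/top0.png"); c=a[140:290,130:400]; cv2.imwrite("pics/top0z.png",cv2.resize(c,None,fx=2.9,fy=2.9,interpolation=cv2.INTER_CUBIC))
a=cv2.imread("pics/scene0.png"); c=a[130:330,130:400]; cv2.imwrite("pics/scene0z.png",cv2.resize(c,None,fx=2.9,fy=2.9,interpolation=cv2.INTER_CUBIC))
E
```

```text
(no output)
```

View pics/top0z.png

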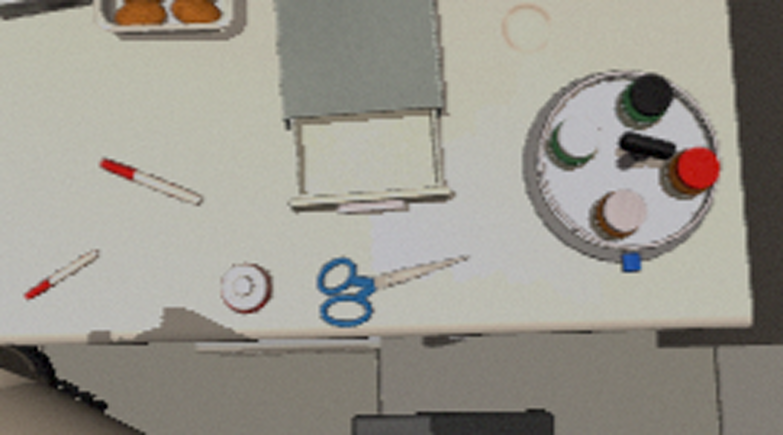

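View pics/scene0z.png

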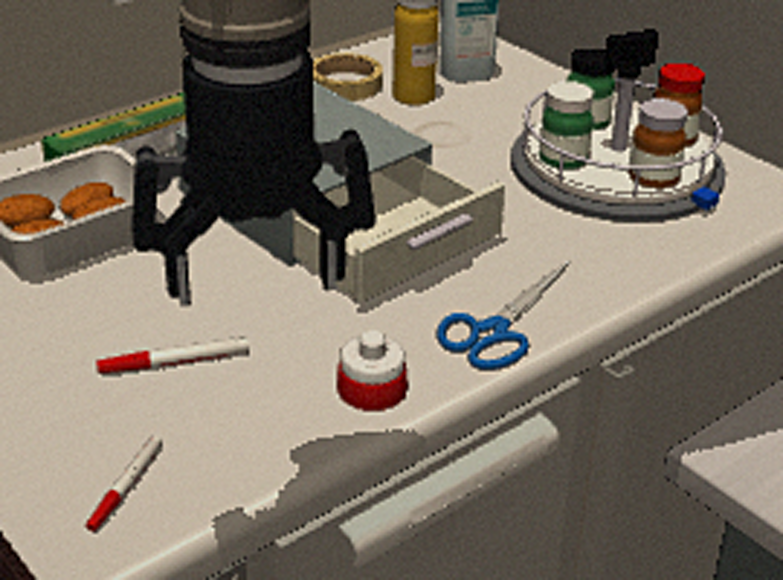

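View pics/top0.png

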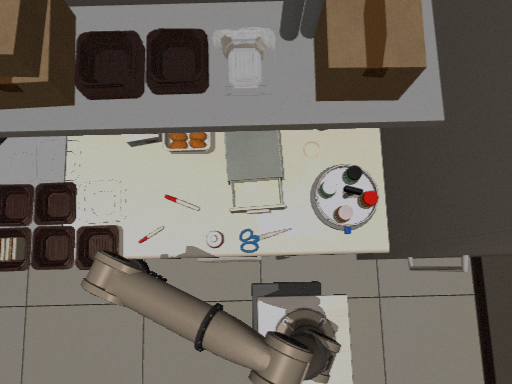

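The top picture (full-frame pixels) shows two pens, one at (182,203) and one at (151,235). The one at (182,203) looks longer, so I'll measure both, along with the drawer and the carousel.

```bash
cat > h.py <<'E'
from station import robot, fingers, vision, workorder, recognise
import cv2,numpy as np
def ray(cam,px,T=None):
    c=vision.calibration(cam);K=c["mtx"]
    if cam=="wrist":
        W=T@c["T_tool_cam"]
    else: W=np.linalg.inv(c["extrinsics"])
    d=np.array([(px[0]-K[0,2])/K[0,0],-(px[1]-K[1,2])/K[1,1],-1.])
    return W[:3,3],W[:3,:3]@d
def p2w(cam,px,z,T=None):
    o,d=ray(cam,px,T); return o+d*(z-o[2])/d[2]
def w2p(cam,p,T=None):
    c=vision.calibration(cam);K=c["mtx"]
    E=np.linalg.inv(T@c["T_tool_cam"]) if cam=="wrist" else c["extrinsics"]
    q=E[:3,:3]@np.asarray(p)+E[:3,3]
    return np.array([K[0,2]+K[0,0]*q[0]/-q[2],K[1,2]+K[1,1]*q[1]/q[2]])
from scipy.spatial.transform import Rotation as Ro
def tool():
    T=np.eye(4);T[:3,3]=robot.current_tool_pos();T[:3,:3]=Ro.from_euler('xyz',robot.current_eef_rot(),degrees=True).as_matrix();return T
E
python3 - <<'E'
from h import *
z=lambda x,y:(x/2.9+130-.33,y/2.9+140-.33)
P={"penL red":(100,162,.008),"penL end":(202,200,.008),"penS a":(27,297,.006),"penS b":(97,252,.006),
"unit front top L":(288,116,.075),"unit front top R":(443,107,.075),"unit top back L":(278,2,.075),
"front L out top":(290,208,.074),"front R out top":(453,199,.074),"lip":(372,210,.06),
"inL":(303,193,.054),"red lid":(698,168,.111),"white":(578,138,.111),"steel":(625,211,.111),"black":(651,96,.111),"barA":(622,139,.168),"barB":(673,150,.168),"blue":(631,260,.024),"timer":(245,287,.05)}
for k,v in P.items(): print(k,np.round(p2w("top",z(*v[:2]),v[2]),3))
print(robot.current_eef_rot())
E
```

```text
penL red [0.517 0.49  0.008]
penL end [0.466 0.361 0.008]
penS a [0.35  0.579 0.006]
penS b [0.404 0.493 0.006]
unit front top L [0.557 0.248 0.075]
unit front top R [0.563 0.06  0.075]
unit top back L [0.7   0.258 0.075]
front L out top [0.444 0.248 0.074]
front R out top [0.45  0.052 0.074]
lip [0.441 0.149 0.06 ]
inL [0.465 0.233 0.054]
red lid [ 0.475 -0.233  0.111]
white [ 0.514 -0.094  0.111]
steel [ 0.426 -0.144  0.111]
black [ 0.563 -0.184  0.111]
barA [ 0.502 -0.133  0.168]
barB [ 0.488 -0.19   0.168]
blue [ 0.376 -0.167  0.024]
timer [0.353 0.305 0.05 ]
[1.79996078e+02 1.27602321e-03 1.53256111e+02]
```

```bash
python3 - <<'E'
from h import *
a=cv2.imread("pics/top0.png"); c=a[185:250,130:215]; cv2.imwrite("pics/pens.png",cv2.resize(c,None,fx=9,fy=9,interpolation=cv2.INTER_CUBIC))
E
```

```text
(no output)
```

View pics/pens.png

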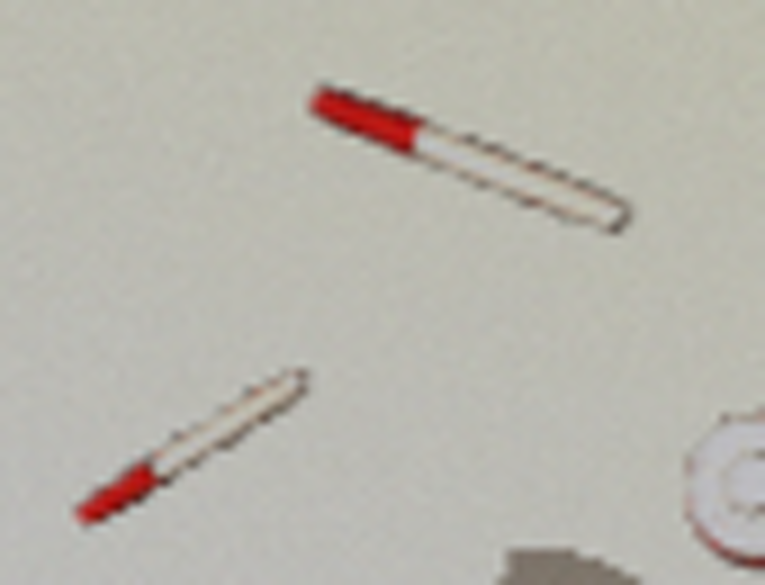

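The measured lengths settle it: the pen at (182,203) is about 139 mm, so it's the larger one and the one to use. The pen at (151,235) is about 101 mm, so it's the look-alike. The crop confirms both. Next I'll hover over the larger pen and check it with the wrist camera.

```bash
python3 - <<'E'
from h import *
robot.move_to([0.4915,0.4255,0.17],[180,0,68.4])
T=tool(); im=vision.grab_frame("wrist"); cv2.imwrite("pics/w1.png",im[:,:,::-1])
np.save("T1.npy",T)
print(np.round(T,3)); print([(d["rect"],d["p"]) for d in recognise("marker_pen","wrist")])
for p in [(.517,.49,.008),(.466,.361,.008)]: print(w2p("wrist",p,T))
print(robot.current_time_s(),robot.current_joint_positions(),robot.current_contact_force())
E
```

```text
[[ 0.365  0.931 -0.001  0.49 ]
 [ 0.931 -0.365  0.001  0.427]
 [ 0.001 -0.002 -1.     0.17 ]
 [ 0.     0.     0.     1.   ]]
[([118.6, 124.4, 90.6, 67.4], 0.82), ([261.4, 181.2, 13.4, 125.3], 0.69)]
[260.39087746 116.58367465]
[259.84943441 241.47434911]
2.0333 [-54.83231743  33.09295362  19.80248982  76.62732871 -11.33813412
  72.14776195 -55.88973359] [ 0.24581944  0.58756637 -0.53253984]
```

View pics/w1.png

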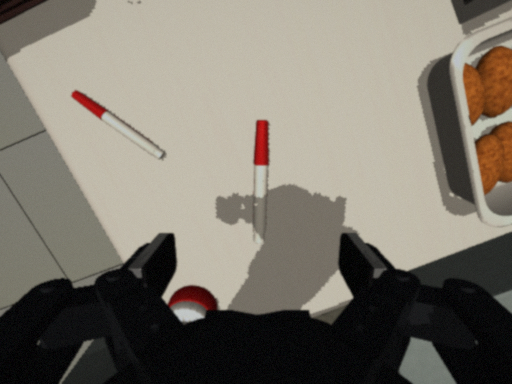

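The wrist view shows the pen running from its red tip at (262,120) to its end at (258,244). That agrees with the top camera to within about 2 mm, so I'll grasp it.

```bash
python3 - <<'E'
from h import *
T=np.load("T1.npy")
a=p2w("wrist",(262,120),.008,T);b=p2w("wrist",(258,244),.008,T)
m=(a+b)/2;ang=np.degrees(np.arctan2(*(a-b)[[1,0]]));print(a,b,np.linalg.norm(a-b),m,ang)
fingers.gripper_to(0.55,40)
r=robot.line_to([m[0],m[1],.05],[180,0,ang],.15)
r=robot.line_to([m[0],m[1],.019],velocity=.06,f_stop=8)
print(r,robot.current_tool_pos())
fingers.gripper_to(0,40); print("gap",robot.current_finger_gap())
robot.line_to([m[0],m[1],.15],velocity=.15)
print("gap",robot.current_finger_gap(),robot.current_time_s())
im=vision.grab_frame("wrist"); cv2.imwrite("pics/w2.png",im[:,:,::-1])
im=vision.grab_frame("scene"); cv2.imwrite("pics/s2.png",cv2.resize(im[130:330,130:400,::-1],None,fx=2.5,fy=2.5))
E
```

```text
[0.51730831 0.48625582 0.008     ] [0.46285429 0.35882369 0.008     ] 0.1385791749173146 [0.4900813  0.42253976 0.008     ] 66.86212110447528
False [0.49010365 0.42247806 0.01875205]
gap 0.15873674503418372
gap 0.16154311107858635 5.5417
```

View pics/w2.png

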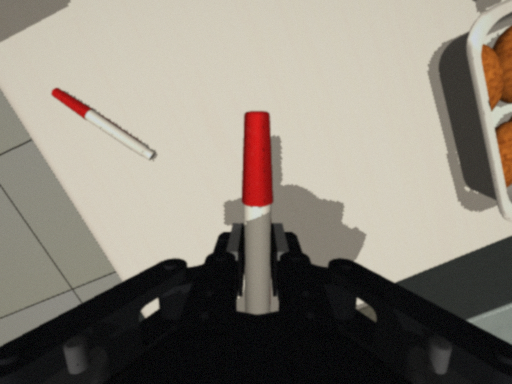

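View pics/s2.png

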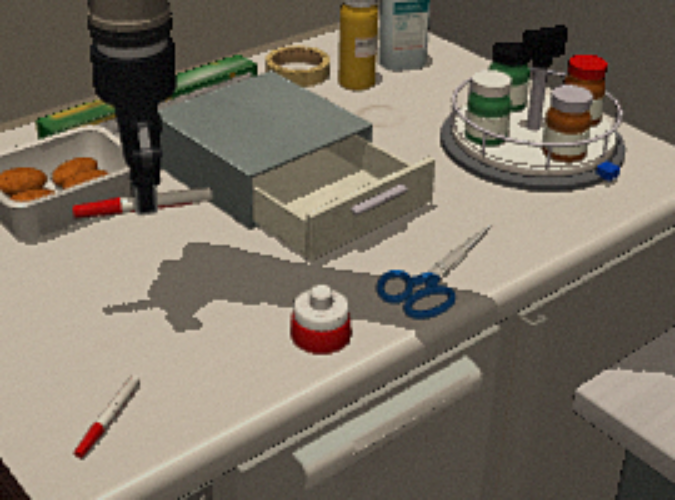

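The pen is held level (gap 0.16). Next I'll move over the drawer and check where its walls are.

```bash
python3 - <<'E'
from h import *
robot.line_to([.508,.152,.17],[180,0,91.8],.25)
T=tool();np.save("T3.npy",T)
im=vision.grab_frame("wrist"); cv2.imwrite("pics/w3.png",im[:,:,::-1])
im=vision.grab_frame("top"); cv2.imwrite("pics/t3.png",cv2.resize(im[140:290,130:400,::-1],None,fx=2.9,fy=2.9))
print(np.round(T[:3,3],4),robot.current_time_s(),robot.current_finger_gap())
E
```

```text
[0.5076 0.1535 0.1697] 6.975 0.1606778404098986
```

View pics/w3.png

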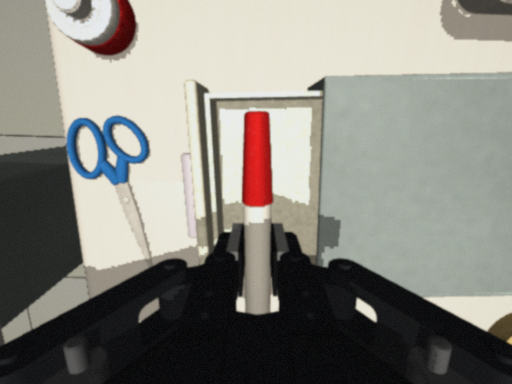

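View pics/t3.png

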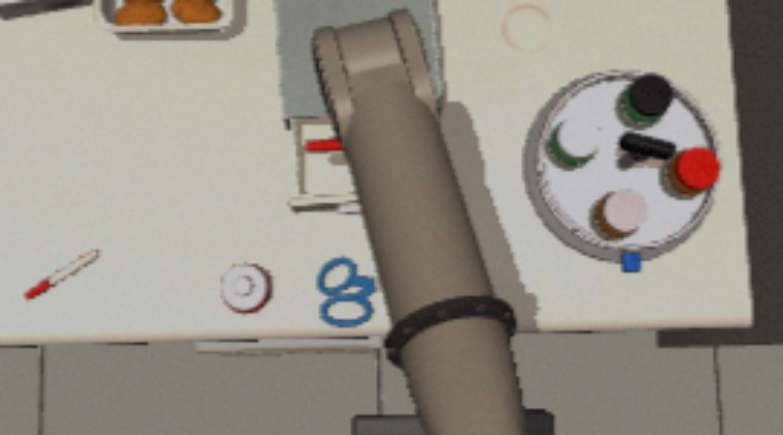

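```bash
python3 - <<'E'
from h import *
T=np.load("T3.npy")
for n,p,z in [("left wall outer",(262,92),.054),("left wall inner",(262,98),.054),("panel outer top",(192,160),.074),("panel inner top",(203,160),.074),("unit front",(322,160),.075),("pen cap tip",(257,112),.17)]:
    print(n,np.round(p2w("wrist",p,z,T),4))
a=p2w("wrist",(325,80),.075,T);b=p2w("wrist",(319,250),.075,T);print(a,b,np.degrees(np.arctan2(-(a-b)[0],(a-b)[1])))
E
```

```text
left wall outer [0.5078 0.2418 0.054 ]
left wall inner [0.5079 0.237  0.054 ]
panel outer top [0.4522 0.1857 0.074 ]
panel inner top [0.4612 0.186  0.074 ]
unit front [0.5582 0.1892 0.075 ]
pen cap tip [0.5043 0.2225 0.17  ]
[0.55479366 0.24985603 0.075     ] [0.56304975 0.10893516 0.075     ] 3.3529366294744625
```

```bash
python3 - <<'E'
from h import *
r=robot.line_to([.510,.150,.07],[180,0,92.3],.15,f_stop=10);print(r)
r=robot.line_to([.510,.150,.034],velocity=.06,f_stop=6);print(r,robot.current_tool_pos(),robot.current_contact_force())
fingers.gripper_to(0.42,40)
robot.line_to([.510,.150,.17],velocity=.15)
T=tool();np.save("T4.npy",T)
im=vision.grab_frame("wrist"); cv2.imwrite("pics/w4.png",im[:,:,::-1])
print(robot.current_time_s(),robot.current_contact_force())
E
```

```text
False
False [0.51013939 0.14995913 0.03396815] [ 0.17432153  0.52381766 -0.18482658]
9.9917 [-0.56663003 -0.30083806 -0.91957989]
```

View pics/w4.png

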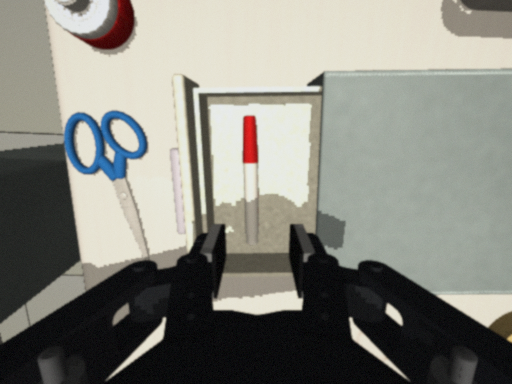

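The pen is lying in the drawer, from (250,116) to (251,244), and it's released. Next I'll push the drawer shut.

```bash
python3 - <<'E'
from h import *
robot.line_to([.39,.148,.17],[180,0,92],.2)
fingers.gripper_to(0,40)
robot.line_to([.388,.148,.046],velocity=.15)
r=robot.line_to([.47,.150,.046],velocity=.08,f_stop=12);print(r,robot.current_tool_pos(),robot.current_contact_force())
if not r:
    r=robot.line_to([.57,.153,.046],velocity=.05,f_stop=9);print(r,robot.current_tool_pos(),robot.current_contact_force())
print(robot.current_time_s())
im=vision.grab_frame("scene"); cv2.imwrite("pics/s5.png",cv2.resize(im[130:330,130:400,::-1],None,fx=2.5,fy=2.5))
E
```

```text
False [0.47048505 0.1497178  0.04630466] [1.54653635 2.1991046  3.48728443]
True [0.52406399 0.15237975 0.04652121] [-2.81258132 -0.26158779  6.37324671]
14.4833
```

View pics/s5.png

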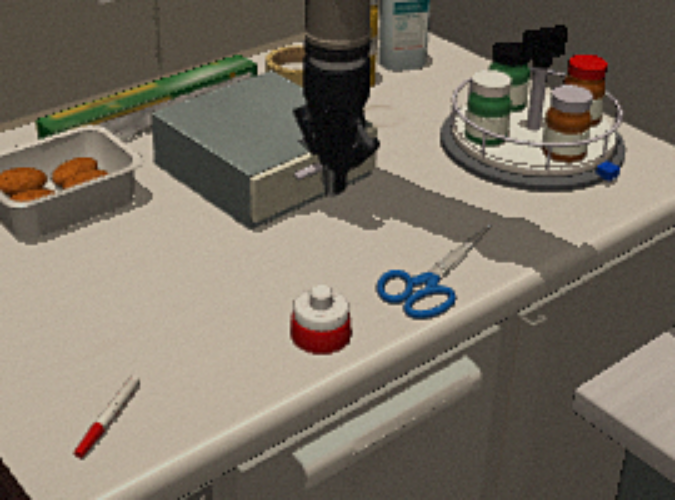

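It looks shut. One more push will confirm it's against the hard stop, then I'll back off and look.

```bash
python3 - <<'E'
from h import *
r=robot.line_to([.56,.1535,.046],velocity=.04,f_stop=18);print(r,robot.current_tool_pos(),robot.current_contact_force())
robot.pause(.25)
robot.line_to([.44,.150,.05],velocity=.15)
robot.line_to([.43,.12,.22],[180,0,85],.25)
im=vision.grab_frame("top"); cv2.imwrite("pics/t6.png",cv2.resize(im[140:290,130:400,::-1],None,fx=2.9,fy=2.9))
T=tool();np.save("T6.npy",T)
im=vision.grab_frame("wrist"); cv2.imwrite("pics/w6.png",im[:,:,::-1])
print(robot.current_time_s(),T[:3,3])
E
```

```text
True [0.52380401 0.15232526 0.0468421 ] [-3.29236896  0.05094053  5.94068558]
16.7833 [0.42906418 0.11994073 0.21831462]
```

View pics/w6.png

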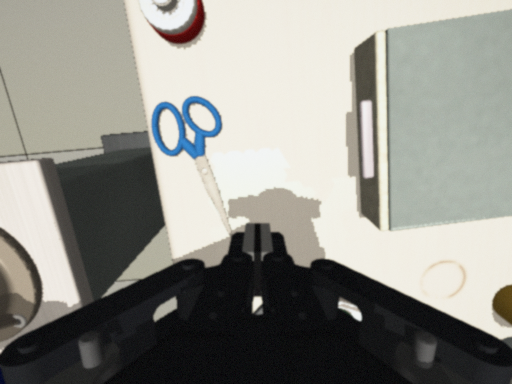

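View pics/t6.png

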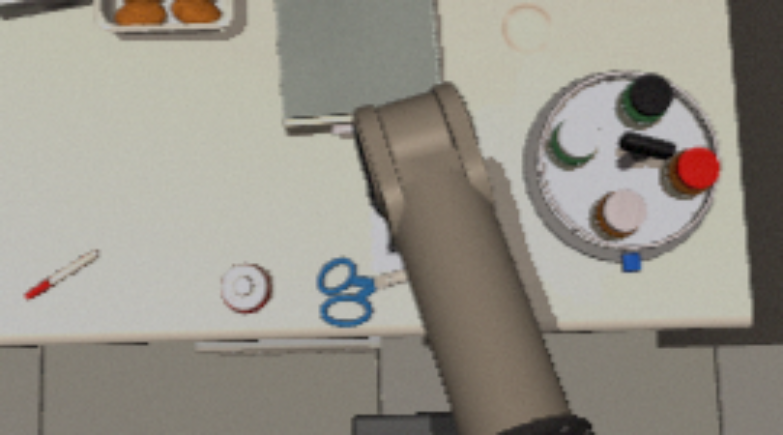

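The drawer is shut against its stop: it took a further 18 N with no movement. In the wrist view the panel's top edge (cols 379–388) sits flush on the unit, with no gap. Next is the carousel, where I'll hover and refine its pose.

```bash
python3 - <<'E'
from h import *
fingers.gripper_to(1.0,60)
robot.line_to([.43,-.16,.32],[180,0,72],.3)
T=tool();np.save("T7.npy",T)
im=vision.grab_frame("wrist"); cv2.imwrite("pics/w7.png",im[:,:,::-1])
for l in ["grip_bar","carousel_base","red_jar_spot"]: print(l,[(d["rect"],d["p"]) for d in recognise(l,"wrist")])
print(robot.current_time_s(),T[:3,3])
E
```

```text
grip_bar [([317.6, 170.9, 24.2, 60.1], 0.55)]
carousel_base [([304.8, 153.8, 171.8, 163.0], 0.63), ([308.4, 156.1, 161.7, 168.4], 0.36)]
red_jar_spot [([308.4, 155.1, 164.8, 162.5], 0.93)]
18.9083 [ 0.42987755 -0.1582596   0.31936029]
```

View pics/w7.png

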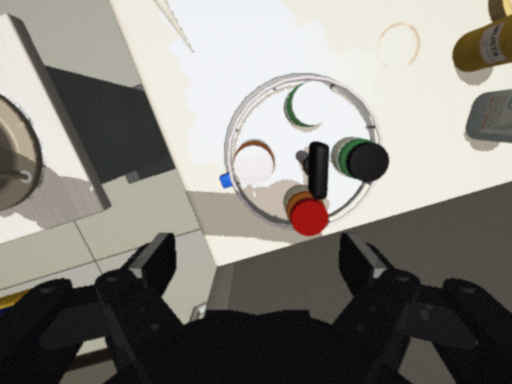

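```bash
python3 - <<'E'
from h import *
T=np.load("T7.npy")
im=cv2.imread("pics/w7.png"); cv2.imwrite("pics/w7z.png",cv2.resize(im[60:245,205:400],None,fx=3.2,fy=3.2,interpolation=cv2.INTER_CUBIC))
P={"red":((309,216),.111),"white":((313,105),.111),"steel":((254,163),.111),"black":((367,160),.111),"barA":((318.5,142),.168),"barB":((318.5,198),.168),"blue":((226,180),.024)}
W={k:p2w("wrist",*v,T) for k,v in P.items()}
for k,v in W.items(): print(k,np.round(v,4))
an=lambda d:np.degrees(np.arctan2(d[1],d[0]))
c=sum(W[k] for k in["red","white","steel","black"])/4;print(c,an(W["red"]-W["white"]),an(W["black"]-W["steel"]),an(W["barB"]-W["barA"]),an(W["blue"]-c))
E
```

```text
red [ 0.4756 -0.2317  0.111 ]
white [ 0.516  -0.0998  0.111 ]
steel [ 0.429  -0.1435  0.111 ]
black [ 0.5627 -0.1829  0.111 ]
barA [ 0.5007 -0.1351  0.168 ]
barB [ 0.4859 -0.192   0.168 ]
blue [ 0.373  -0.1681  0.024 ]
[ 0.49583445 -0.16446792  0.111     ] -107.04664511183857 -16.378775406759182 -104.58567794098903 -178.28571056661312
```

View pics/w7z.png

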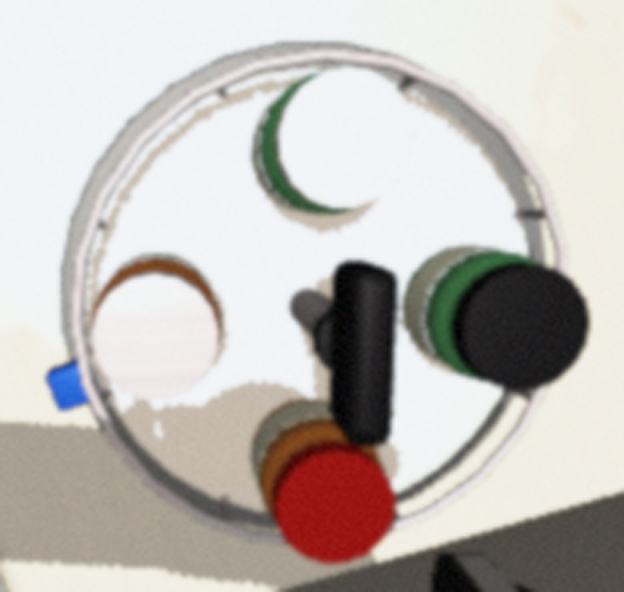

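The wrist and top cameras agree: the axis is at about (0.4955, −0.164), the red jar at about −106°, and the pointer at −178.4°. I'll grip the bar at yaw 74° and turn it clockwise to yaw about 1.6°.

```bash
python3 - <<'E'
from h import *
c=[.4955,-.164]
fin=robot.inverse_kinematics([*c,.15],[180,0,1.6]); print(fin)
robot.line_to([*c,.23],[180,0,74.2],.2)
r=robot.line_to([*c,.15],velocity=.1,f_stop=10);print(r,robot.current_tool_pos())
fingers.gripper_to(0,60);print(robot.current_finger_gap(),robot.current_contact_force(),robot.current_time_s())
for y in np.linspace(74.2,1.6,7)[1:]:
    robot.line_to([*c,.15],[180,0,y],.1)
    print(round(y,1),np.round(robot.current_contact_force(),1),np.round(robot.current_torque(),2),robot.current_time_s())
robot.pause(.3)
print(robot.current_finger_gap(),robot.current_eef_rot(),robot.current_tool_pos())
T=tool();np.save("T8.npy",T)
for n in["wrist","top","scene"]:
    im=vision.grab_frame(n); cv2.imwrite(f"pics/{n}8.png",im[:,:,::-1])
E
python3 - <<'E'
import cv2
a=cv2.imread("pics/scene8.png");cv2.imwrite("pics/scene8z.png",cv2.resize(a[120:270,230:410],None,fx=4,fy=4,interpolation=cv2.INTER_CUBIC))
E
```

```text
[-16.74647107  23.05300597  43.63541887 100.68442367 -17.60365358
  63.31489369 -55.77566641]
False [ 0.49605473 -0.16428195  0.15074946]
0.18116955734198398 [ 4.85517481 -2.12906321 -1.81293557] 21.2
62.1 [ 5.7 -1.6 -2.3] [-0.15 -0.68 -0.04] 21.5583
50.0 [ 8.9 -3.1 -3.6] [-0.25 -0.87 -0.02] 21.9167
37.9 [ 8.3 -4.2 -5.2] [-0.39 -0.97 -0.07] 22.275
25.8 [10.7 -4.8 -4.9] [-0.38 -1.15 -0.05] 22.6333
13.7 [10.6 -6.  -7.7] [-0.52 -1.25 -0.05] 22.9917
1.6 [10.1 -7.5 -8.4] [-0.68 -1.62 -0.04] 23.35
0.17815373488750855 [179.58645507  -0.5138506    1.54164729] [ 0.49948215 -0.16692446  0.15066046]
```

View pics/scene8z.png

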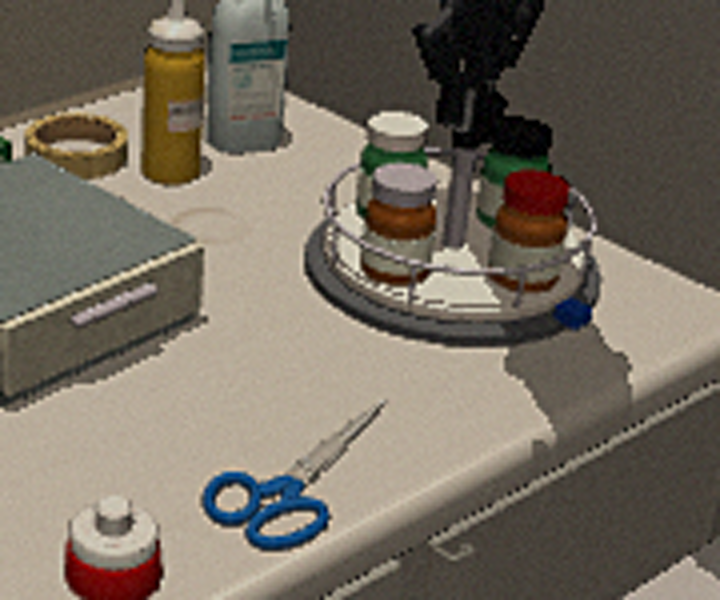

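View pics/wrist8.png

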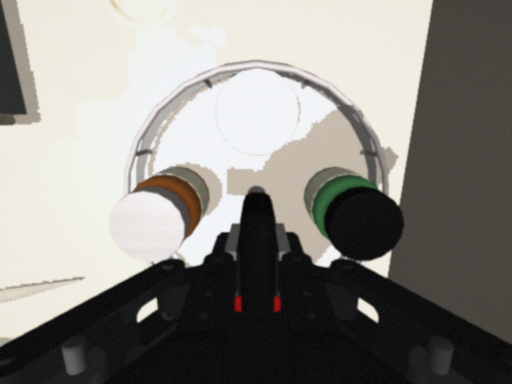

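View pics/top8.png

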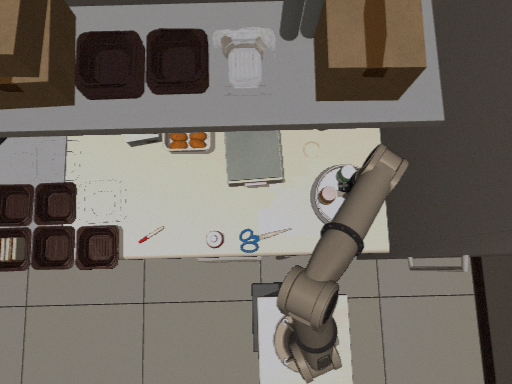

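```bash
python3 - <<'E'
from h import *
T=np.load("T8.npy")
P={"white":(258,113),"steel":(147,226),"black":(364,223)}
W={k:p2w("wrist",v,.111,T) for k,v in P.items()}
for k,v in W.items(): print(k,np.round(v,4))
an=lambda d:np.degrees(np.arctan2(d[1],d[0]))
c=(W["steel"]+W["black"])/2;print(c,an(c-W["white"]),an(W["black"]-W["steel"])-90)
r=p2w("scene",(537/4+230-.4,188/4+120-.4),.111);b=p2w("scene",(573/4+230-.4,313/4+120-.4),.018);print("scene red lid",r,"blue",b)
w=p2w("scene",(398/4+230-.4,130/4+120-.4),.111);st=p2w("scene",(403/4+230-.4,182/4+120-.4),.111)
print("white",w,"steel",st,"mid",(r+w)/2,an(r-w))
print("top blue",p2w("top",(347.7,229.7),.024))
E
```

```text
white [ 0.5679 -0.1654  0.111 ]
steel [ 0.4956 -0.0952  0.111 ]
black [ 0.5009 -0.2363  0.111 ]
[ 0.49824043 -0.1657347   0.111     ] -179.7403282758752 -177.84192297369617
scene red lid [ 0.42067147 -0.16126941  0.111     ] blue [ 0.37431871 -0.16835822  0.018     ]
white [ 0.5599447  -0.15369734  0.111     ] steel [ 0.49007179 -0.08533682  0.111     ] mid [ 0.49030809 -0.15748337  0.111     ] -176.88798056647042
top blue [ 0.37473383 -0.16884421  0.024     ]
```

Red jar's direction is about −178° to −179.7° from the wrist camera, and the pointer is at −178.7°. The difference is well inside the 8° tolerance. I'll confirm the grip is steady and hand in.

```bash
python3 - <<'E'
from h import *
robot.pause(.4)
print(robot.current_finger_gap(),np.round(robot.current_contact_force(),1),np.round(robot.current_dq(),2),robot.current_time_s())
workorder.close_job()
E
```

```text
0.17506949085336407 [10.9 -8.  -9.2] [-0.12  0.05 -0.    0.04 -0.07  0.03  0.02] 24.2
the job is handed in; nothing more can be done
```

The spice station is set, and I handed the job in at about 24 s of the 64 s allowed; no verdict was reported.

**Pen and drawer:** I laid the larger pen (measured about 139 mm; the look-alike is about 101 mm) in the open drawer and let go. I then pushed the drawer shut. It took a further 18 N without moving, and the pictures show the panel flush with the unit. I did not see the pen again after the drawer closed.

**Carousel:** I gripped the bar with the grip force set to 60 N and turned it about 73° clockwise. I'm still holding it there.
- **Jar position:** the last wrist check put the red jar at about −178° to −180°, against the pointer at −178.7°; the limit is about 8°. The red lid itself was hidden from the wrist camera, so this comes from the other three lids.
- **Disagreement:** the scene camera gave −176.9° and placed the turning axis about 11 mm away from the wrist camera's estimate. That is still inside the angle limit.
- **Side load:** the final hold carries about 16 N of total force because my axis estimate was about 3 mm off. The arm was practically still when I handed in.

The scissors and the timer look unmoved in the last pictures.

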